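Put the reagent bottles back in their colour-coded spill trays

TASK

Put the four reagent bottles away: stand each one upright in the spill tray of the same colour as its cap, flat on the tray's floor inside the rim, and let go. Set them down gently without dropping or tipping them, never let a bottle touch a tray of another colour, since the chemicals must not mix, and leave the glass flask and the beaker standing where they are.

Things in the scene. Friction and masses are not known exactly. Their poses are not given: they have to be found in the camera images.
- bottle_red: Reagent bottle with a RED screw cap: round amber-brown glass, 50 mm diameter, 115 mm tall. Cap 32 mm diameter, from 91 to 115 mm above the underside; neck 26 mm; the shoulder reaches full width at 68 mm. Label stripe of the same colour. Origin: centre of its underside, z up. Loose, 0.15 to 0.35 kg, upright on the bench (z = 0) at the start. The cap is tight: grip there from above.
- bottle_blue: Reagent bottle with a wide BLUE screw cap: round clear glass, 56 mm diameter, 105 mm tall. Cap 50 mm diameter, from 79 to 105 mm above its underside; the shoulder below reaches full width at 55 mm. Label stripe of the same colour. Origin: centre of its underside, z up. Loose, 0.15 to 0.35 kg, upright on the bench (z = 0) at the start. The cap is tight: grip there from above.
- bottle_yellow: Reagent bottle with a YELLOW screw cap: round white plastic, 52 mm diameter, 99 mm tall. Cap 43 mm diameter, from 76 to 99 mm above its underside; the shoulder below reaches full width at 64 mm. Label stripe of the same colour. Origin: centre of its underside, z up. Loose, 0.15 to 0.35 kg, upright on the bench (z = 0) at the start. The cap is tight: grip there from above.
- bottle_green: Reagent bottle with a GREEN screw cap: pale grey plastic, square body 50 x 50 mm, 102 mm tall. Cap round, 38 mm diameter, from 78 to 102 mm above its underside; the shoulder below reaches full width at 66 mm. Label stripe of the same colour. Origin: centre of its underside, z up. Loose, 0.15 to 0.35 kg, upright on the bench (z = 0) at the start. The cap is tight: grip there from above.
- tray_red: RED square plastic spill tray, all of one colour but for a small white card on one rim, stuck fast to the bench: 98 mm outside (102 mm over its lip), walls 4 mm thick, 90 x 90 mm inside, open at the top. Rim 18 mm and inner floor 4 mm above the bench. Origin: centre of its underside, x and y along its sides. It belongs to the bottle with the red cap.
- tray_blue: BLUE square plastic spill tray, all of one colour but for a small white card on one rim, stuck fast to the bench: 98 mm outside (102 mm over its lip), walls 4 mm thick, 90 x 90 mm inside, open at the top. Rim 18 mm and inner floor 4 mm above the bench. Origin: centre of its underside, x and y along its sides. It belongs to the bottle with the blue cap.
- tray_yellow: YELLOW square plastic spill tray, all of one colour but for a small white card on one rim, stuck fast to the bench: 98 mm outside (102 mm over its lip), walls 4 mm thick, 90 x 90 mm inside, open at the top. Rim 18 mm and inner floor 4 mm above the bench. Origin: centre of its underside, x and y along its sides. It belongs to the bottle with the yellow cap.
- tray_green: GREEN square plastic spill tray, all of one colour but for a small white card on one rim, stuck fast to the bench: 98 mm outside (102 mm over its lip), walls 4 mm thick, 90 x 90 mm inside, open at the top. Rim 18 mm and inner floor 4 mm above the bench. Origin: centre of its underside, x and y along its sides. It belongs to the bottle with the green cap.
- flask: Clear glass conical flask, a bystander that must stay where it stands: 64 mm diameter at the foot, 30 mm at the mouth, 105 mm tall, loose, 0.11 kg. Origin: centre of its underside, z up.
- beaker: Clear glass beaker, a bystander that must stay where it stands: 50 mm diameter, 70 mm tall, open at the top, loose, 0.07 kg. Origin: centre of its underside, z up.
There are look-alikes about, which are no part of the job. There is more than one size of the bottle_red; the one meant has the size given above. Leave any purple look-alike of the bottle_yellow alone.

How it is judged:
At the end, for the whole second after the job is handed in: Every bottle stands upright (within 6 degrees), at rest and released, in the tray of its cap's colour: centre within 26 mm of the tray's centre and underside on the tray's floor (0 to 8 mm above the bench). The flask and the beaker are upright and within 25 mm of where they stood at the start (horizontal distance between bottle_red and tray_red below 0.026 m and z of bottle_red in the frame of tray_red between 0 and 0.008 m and angle between each of bottle_red, bottle_blue, bottle_yellow, bottle_green's own z axis and vertical below 0.1 rad and linear speed of each of bottle_red, bottle_blue, bottle_yellow, bottle_green below 0.03 m/s and angular speed of each of bottle_red, bottle_blue, bottle_yellow, bottle_green below 0.3 rad/s and horizontal distance between bottle_blue and tray_blue below 0.026 m and z of bottle_blue in the frame of tray_blue between 0 and 0.008 m and horizontal distance between bottle_yellow and tray_yellow below 0.026 m and z of bottle_yellow in the frame of tray_yellow between 0 and 0.008 m and horizontal distance between bottle_green and tray_green below 0.026 m and z of bottle_green in the frame of tray_green between 0 and 0.008 m and distance of each of flask, beaker from where it was at the start of the episode below 0.025 m and angle between each of flask, beaker's own z axis and vertical below 0.2 rad); the robot touches nothing.
It fails at once if a bottle touches a spill tray of another colour (contact force between any of bottle_red, bottle_yellow, bottle_green and tray_blue above 0.5 N or contact force between any of bottle_red, bottle_blue, bottle_green and tray_yellow above 0.5 N or contact force between any of bottle_red, bottle_blue, bottle_yellow and tray_green above 0.5 N or contact force between any of bottle_blue, bottle_yellow, bottle_green and tray_red above 0.5 N).
It fails at once if a bottle tips over (leans more than 35 degrees) (angle between any of bottle_red, bottle_blue, bottle_yellow, bottle_green's own z axis and vertical above 0.61 rad).
It fails at once if a bottle is dropped or knocked flying (faster than 0.7 m/s, a fall of about 25 mm, while no finger touches it) ((linear speed of bottle_red above 0.7 m/s and contact force between bottle_red and the fingers below 0.05 N) or (linear speed of bottle_blue above 0.7 m/s and contact force between bottle_blue and the fingers below 0.05 N) or (linear speed of bottle_yellow above 0.7 m/s and contact force between bottle_yellow and the fingers below 0.05 N) or (linear speed of bottle_green above 0.7 m/s and contact force between bottle_green and the fingers below 0.05 N)).
It fails at once if the flask or the beaker is shifted more than 25 mm or tipped (distance of any of flask, beaker from where it was at the start of the episode above 0.025 m or angle between any of flask, beaker's own z axis and vertical above 0.35 rad).
It also fails if it takes over 109 s, if anything falls off the work surface, if the arm or the gripper's body presses on something with over 40 N, if the wrist force passes 120 N, or if a joint passes its speed limit or range.

ROBOT

A 6-joint arm with a two-finger parallel gripper is mounted at the origin on the work surface. World frame = base frame: x ahead of the robot, y to its left, z up, the work surface at z = 0. Lengths are in m, angles in rad, forces in N, time in s.
With the tool pointing down it reaches from about 0.275 to 0.85 m from the base axis. Payload 19 kg.
Tool frame: the origin (TCP) lies at the very end of the fingers, on their centre line; the grasp point (between the pads) lies env.pinch_z behind it (env.pinch_z is the distance from the TCP to the grasp point, in m); z points along the fingers, y is the line along which they close (so a half turn about z gives the same grasp; the last joint's range is limited). The gripper opens to 85 mm and grips with 20 to 120 N. Pads are 22 mm wide; open, the fingers measure 114 mm over their backs; the gripper's body (76 mm by 85 mm) begins 54 mm behind the grasp point. The pads swing forward as they close: fully open they stand 13 mm farther back than shut.
Start: joints at [-1.333, 0.15, 1.437, -0, 1.554, -0.134], TCP at [0.209, -0.536, 0.231] pointing down, gripper open.
Joint ranges: [-2.8, 2.8], [-0.68, 2.1], [0.12, 2.68], [-1.39, 4.53], [0.16, 2.79], [-2.81, 2.81]. Speed limits (rad/s): [1.89, 1.89, 2.22, 3.01, 3.01, 3.01].

INTERFACE

Orientations are given as [roll, pitch, yaw] about the fixed x, y, z axes, in that order (R = Rz(yaw) Ry(pitch) Rx(roll)).
In Python, from cell import env, kinematics, capture, camera_params, sensors gives the robot as it stands. Calls block until the motion is done:
- env.move_pose(position, orientation): joint-space move of the TCP to a pose.
- env.line_to(position, orientation=None, max_speed=0.15): straight line of the TCP; orientation=None keeps the orientation; max_speed is the mean speed in m/s.
- env.move_joints(angles): joint-space move.
- env.gripper_open() and env.close_gripper(effort=None): open the fingers fully, or close them until they stop; effort is the grip in N (None keeps the last).
- env.hold(seconds).
- kinematics.inverse_kinematics(position, orientation): joint angles nearest the present ones, or None.
- capture(name): name is "scene" or "top" or "wrist"; returns the picture (420x560x3 uint8, red, green, blue); there is no depth.
- camera_params(name): a dict with "fx", "fy", "cx", "cy" (pixels), "eye" and "attitude" of the camera in the world. Camera axes: x right, y down, z forward; pixel columns grow to the right and rows downward; lengths in m; the calibration is good to about 2 mm. A picture is of the moment at which its call begins: read the wrist's pose just before it. camera_params takes no time and is no camera call; for the wrist camera it gives the pose at the moment of the call.
A pose or a line that the arm cannot do raises env.IKError and nothing moves.
- env.hand_in(): hands the job in; it is judged then, once.
Readings, each from a call of its own:
- sensors.current_t(): time.
- sensors.current_joint_positions(): joint angles.
- sensors.current_qvel(): joint speeds.
- sensors.current_joint_torque(): joint torques, N m.
- sensors.current_eef_pos(): TCP position.
- sensors.current_orientation(): TCP orientation.
- sensors.current_wrist_force(): force on the tool from outside, world axes, zero at the start.
- sensors.current_torque(): the same for the moment, N m.
- sensors.current_grip_width(): finger opening in m.
- sensors.current_finger_force(): force on a finger pad.
Only numpy, scipy, OpenCV 4.12 (cv2) and the standard library are available. Lean on these libraries where they do the work, as an engineer would, in place of code of your own. Each camera call takes 0.05 s, during which the arm holds its last target. There are 200 camera calls.

## Working session

There is one attempt and no reset: what is moved stays moved. The work goes in short steps, each a Python script; the robot and the scene stay as the last script left them, time stands still between calls to the robot, and variables do not carry over. Pictures are saved under pics/ and viewed, at most 14 in all, crops included, and the job is handed in when it is done.

```bash
mkdir -p pics; ls; python3 - <<'E'
from cell import env,capture,camera_params,sensors
import cv2
for n in ("scene","top"):
    cv2.imwrite(f"pics/{n}0.png",cv2.resize(capture(n)[:,:,::-1],(800,600)))
    print(n,camera_params(n))
print(camera_params("wrist"),env.pinch_z,sensors.current_t(),sensors.current_orientation())
E
```

```text
pics
scene {'fx': 392.4376206146723, 'fy': 392.4376206146723, 'cx': 271.96594647965935, 'cy': 213.64606069881313, 'eye': array([ 1.12147556, -0.18715203,  0.8104378 ]), 'attitude': array([-2.41441505,  0.0076266 ,  1.246152  ])}
top {'fx': 532.1564201880035, 'fy': 532.1564201880035, 'cx': 277.58517317658004, 'cy': 204.50628098393605, 'eye': array([0.39434718, 0.01577635, 1.5598781 ]), 'attitude': array([-3.08891686, -0.02029031, -1.56944596])}
{'fx': 297.94315990252153, 'fy': 297.94315990252153, 'cx': 278.86827017161517, 'cy': 210.41696861768918, 'eye': array([ 0.27899988, -0.50789513,  0.37356098]), 'attitude': array([ 2.84199420e+00,  9.08969653e-04, -1.19706397e+00])} 0.0187 0.1 [-3.14050569e+00 -1.46925943e-04  3.71834533e-01]
```

View pics/scene0.png

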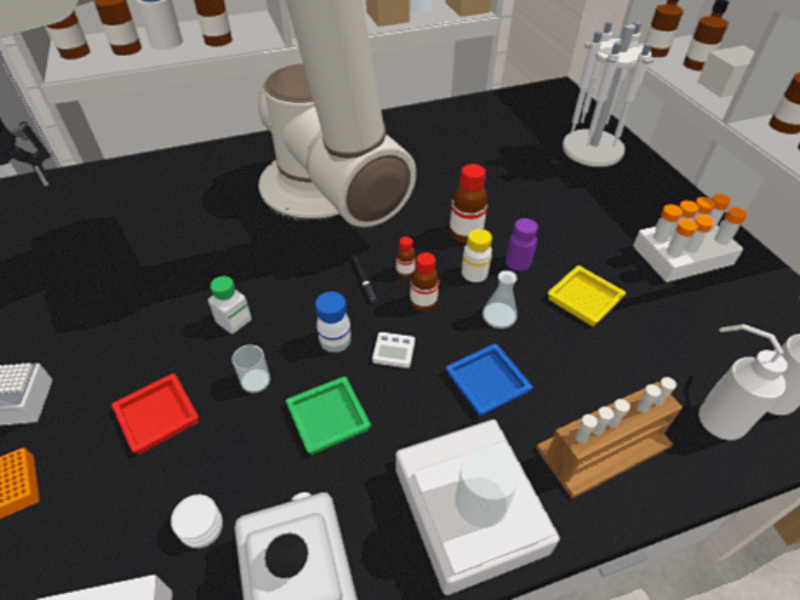

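View pics/top0.png

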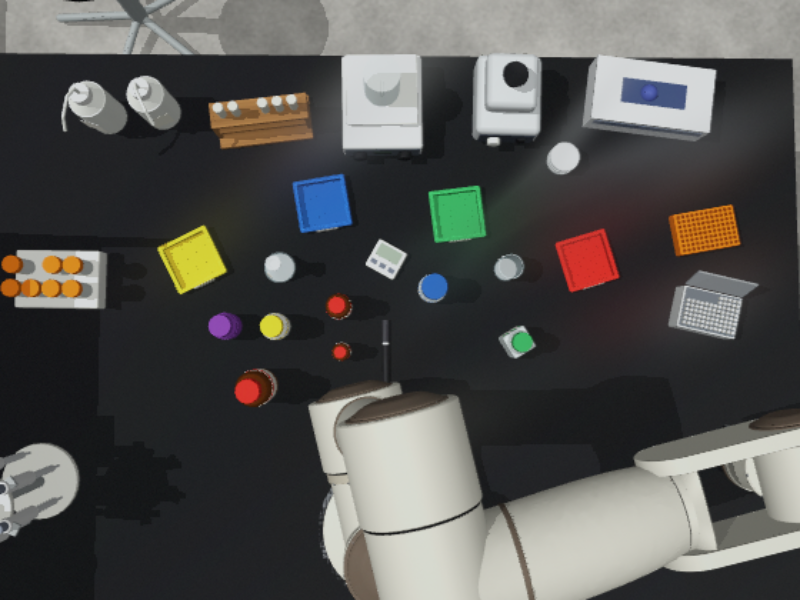

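The scene view shows every item clearly. In the top view (800x600 px), the caps are at red (338,305), blue (433,288), yellow (275,326) and green (522,342). A large red look-alike is at (250,388) and a small one at (340,352). The trays are red (587,260), blue (322,203), yellow (193,260) and green (457,214). The flask is at (280,267) and the beaker at (508,267). Next I'll measure.

```bash
cat > h.py <<'E'
import cv2,numpy as np
from scipy.spatial.transform import Rotation as Ro
from cell import env,kinematics,capture,camera_params,sensors
HUE={'red':((0,6),(174,180)),'blue':((100,125),),'yellow':((24,34),),'green':((55,85),)}
CAP=dict(red=(.115,.024,.032),blue=(.105,.026,.050),yellow=(.099,.023,.043),green=(.102,.024,.038))
def ray(p,c,z):
    R=Ro.from_euler('xyz',c['attitude']).as_matrix()
    p=np.atleast_2d(p).astype(float)
    d=np.c_[(p[:,0]-c['cx'])/c['fx'],(p[:,1]-c['cy'])/c['fy'],np.ones(len(p))]@R.T
    return c['eye']+d*((z-c['eye'][2])/d[:,2:])
def blobs(img,col,amin=40):
    hsv=cv2.cvtColor(img,cv2.COLOR_RGB2HSV); m=np.zeros(img.shape[:2],np.uint8)
    for a,b in HUE[col]: m|=cv2.inRange(hsv,(a,120,60),(b,255,255))
    cs,_=cv2.findContours(m,cv2.RETR_EXTERNAL,cv2.CHAIN_APPROX_NONE)
    return sorted([c for c in cs if cv2.contourArea(c)>amin],key=cv2.contourArea,reverse=True)
E
python3 - <<'E'
from h import *
for n in ('top','scene'):
  img=capture(n);c=camera_params(n)
  for col in HUE:
    H,h,d=CAP[col]
    for b in blobs(img,col)[:5]:
        a=cv2.contourArea(b); (u,v),(w,hh),_=cv2.minAreaRect(b)
        g=ray((u,v),c,H-h/2)[0]
        q=ray(cv2.convexHull(b)[:,0,:],c,.017)[:,:2]; r=cv2.minAreaRect((q*1000).astype(np.float32))
        print(n,col,a,np.round((u,v),1),'cap',g[:2].round(4),'tray',np.round(r,1) if 0 else (np.round(r[0],1),np.round(r[1],1),round(r[2],1)))
c=camera_params('top')
print('flask foot/beaker',ray([[280*.7,267*.7],[508*.7,267*.7]],c,0.05).round(3))
E
```

```text
top red 1308.5 [410.7 181.8] cap [ 0.535  -0.3815] tray (array([ 543.4, -405. ]), array([108.2, 111. ]), 16.7)
top red 250.5 [173.4 273.3] cap [0.2837 0.2688] tray (array([277.1, 283.7]), array([48.8, 54.8]), 26.7)
top red 104.0 [235.6 213.3] cap [0.4469 0.1011] tray (array([450. , 106.2]), array([35. , 33.7]), 63.7)
top red 52.0 [238. 246.] cap [0.3577 0.0941] tray (array([355.5,  98.8]), array([23. , 23.1]), 0.1)
top blue 1297.0 [225.1 141.7] cap [0.6459 0.1319] tray (array([658.8, 137.8]), array([107.8, 109.1]), 9.8)
top blue 244.0 [303.9 199.8] cap [ 0.485  -0.0867] tray (array([489.7, -92. ]), array([50.7, 52.2]), 26.6)
top blue 113.5 [454.5  64.5] cap [ 0.8685 -0.5125] tray (array([ 892.7, -539.6]), array([33.1, 39.2]), 0.4)
top yellow 1336.0 [134.1 181.2] cap [0.5356 0.3824] tray (array([542.5, 399.9]), array([107.4, 109.8]), 26.2)
top yellow 179.5 [189. 228.] cap [0.4066 0.2301] tray (array([407.2, 240.3]), array([40.4, 46.1]), 0.1)
top green 1276.5 [319.6 149.3] cap [ 0.6262 -0.1308] tray (array([ 637.7, -138.2]), array([108. , 108.9]), 7.1)
top green 133.5 [365. 239.] cap [
[... 639 characters left out ...]
cap [0.7046 0.1097] tray (array([660. , 139.5]), array([112.9, 113.6]), 10.0)
scene blue 375.5 [231.  214.5] cap [ 0.4838 -0.0842] tray (array([416.3, -73.4]), array([59.9, 77.4]), 74.3)
scene yellow 1238.5 [409.6 205.6] cap [0.5965 0.3473] tray (array([544.2, 399.2]), array([110.1, 122.1]), 26.3)
scene yellow 188.5 [335.3 167.6] cap [0.4061 0.2315] tray (array([336.4, 272.2]), array([49. , 68.3]), 53.4)
scene green 1971.0 [229.6 289.6] cap [ 0.6854 -0.1401] tray (array([ 639.6, -135.7]), array([114. , 110.3]), 7.4)
scene green 210.5 [155.5 201. ] cap [ 0.3752 -0.2537] tray (array([ 298.5, -260.6]), array([45.6, 66.1]), 89.6)
flask foot/beaker [[ 0.523  0.217  0.05 ]
 [ 0.525 -0.237  0.05 ]]
```

The measurements from both cameras agree to within about 3 mm, except for the red cap in the scene view, where the mask merges with amber glass. I'll do green first, with a wrist check from hover.

```bash
cat >> h.py <<'E'
B=dict(green=(.376,-.255),blue=(.4845,-.0855),yellow=(.4063,.231),red=(.447,.100))
T=dict(green=(.6385,-.137),blue=(.659,.1385),yellow=(.5435,.3995),red=(.545,-.403))
YAW=dict(green=np.pi/2,blue=np.pi/2,yellow=np.pi/2,red=np.pi/4)
HI=.245
def hover(col):
    o=[np.pi,0,YAW[col]]; p=sensors.current_eef_pos()
    if p[2]<HI-.02: env.line_to([p[0],p[1],HI],max_speed=.15)
    env.move_pose([*B[col],HI],o)
def look(col):
    H,h,d=CAP[col]; c=camera_params('wrist'); img=capture('wrist')
    r=[(cv2.contourArea(b),ray(cv2.minAreaRect(b)[0],c,H-h/2)[0][:2].round(4)) for b in blobs(img,col)[:4]]
    print(col,'expected',B[col],'wrist',[x for x in r if np.hypot(*(x[1]-B[col]))<.1]); return img
def pick(col,xy):
    H,h,d=CAP[col]; z=H-h/2-env.pinch_z
    env.line_to([*xy,z],max_speed=.12); env.close_gripper(effort=60)
    print('width',sensors.current_grip_width(),'cap',d,'force',sensors.current_finger_force())
    env.line_to([*xy,HI],max_speed=.12)
    print('lifted width',sensors.current_grip_width(),'Fz',sensors.current_wrist_force()[2]); return z
def place(col,z):
    env.line_to([*T[col],HI],max_speed=.2); env.line_to([*T[col],z+.010],max_speed=.12); env.hold(.2)
    f0=sensors.current_wrist_force()[2]
    for dz in np.arange(.009,.0005,-.001):
        env.line_to([*T[col],z+dz],max_speed=.02); env.hold(.05)
        f=sensors.current_wrist_force()[2]
        if f-f0>2.0: break
    print('touch at dz',dz,'df',f-f0)
    env.gripper_open(); env.line_to([*T[col],HI],max_speed=.15)
    print(col,'done t',sensors.current_t())
E
python3 - <<'E'
from h import *
hover('green'); print(sensors.current_t())
cv2.imwrite('pics/w1.png',look('green')[:,:,::-1])
E
```

```text
1.4417
green expected (0.376, -0.255) wrist [(1148.5, array([ 0.377 , -0.2533]))]
```

View pics/w1.png

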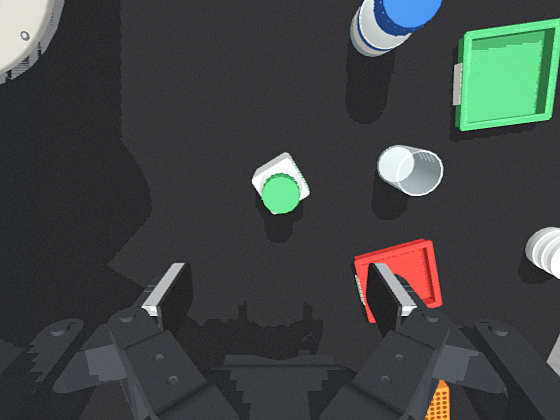

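The wrist view shows the green cap at (281,193), within 2 mm of where I expected it. Clearance around it is free, and the beaker at (410,170) is well off.

```bash
python3 - <<'E'
from h import *
z=pick('green',B['green']); place('green',z)
hover('blue'); cv2.imwrite('pics/w2.png',look('blue')[:,:,::-1])
cv2.imwrite('pics/s2.png',capture('scene')[:,:,::-1])
E
```

```text
width 0.036699554937550755 cap 0.038 force 62.075966426164086
lifted width 0.03705762185998659 Fz -2.5326390703105797
touch at dz 0.0040000000000000036 df 6.992345068089442
green done t 12.1333
blue expected (0.4845, -0.0855) wrist [(2051.5, array([ 0.4852, -0.0836]))]
```

View pics/s2.png

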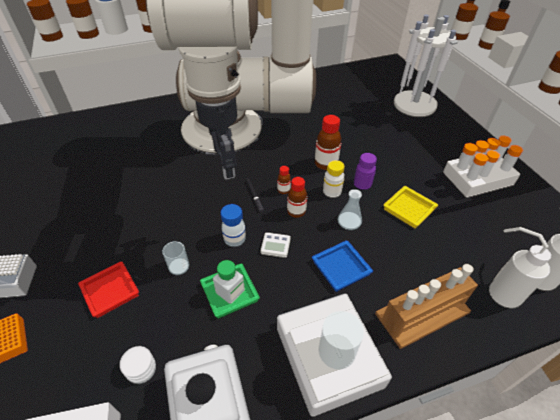

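The scene view shows the green bottle upright and centred in the green tray at (229,285). Blue and yellow are next.

```bash
python3 - <<'E'
from h import *
place('blue',pick('blue',(.485,-.0848)))
hover('yellow'); look('yellow'); z=pick('yellow',B['yellow']); place('yellow',z)
hover('red'); cv2.imwrite('pics/w3.png',look('red')[:,:,::-1])
E
```

```text
width 0.0486768696660666 cap 0.05 force 62.10508346557617
lifted width 0.04898988235762716 Fz -2.698171241666727
touch at dz 0.0040000000000000036 df 8.379249283862176
blue done t 23.3167
yellow expected (0.4063, 0.231) wrist [(1432.5, array([0.4085, 0.23  ]))]
width 0.0419231416319348 cap 0.043 force 62.73901673848741
lifted width 0.041511127321547873 Fz -2.3534706587821326
touch at dz 0.0040000000000000036 df 7.879763029568408
yellow done t 34.7
red expected (0.447, 0.1) wrist [(959.5, array([0.4482, 0.1041])), (402.0, array([0.3705, 0.1042]))]
```

View pics/w3.png

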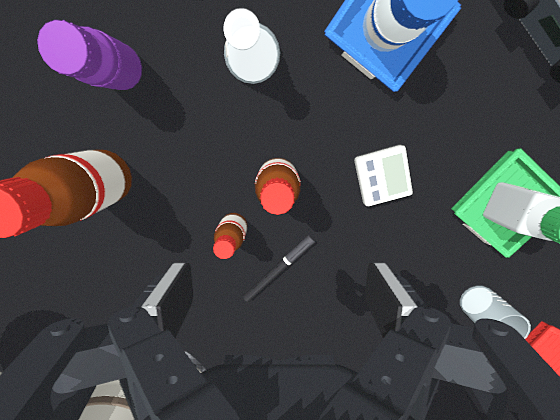

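In the wrist view the 32 mm red cap is at (277,196), about 35 px wide, which confirms it is the right size. The small look-alike is at (224,245), so I'll turn the gripper away from it.

```bash
python3 - <<'E'
from h import *
B['red']=(.4478,.1025); YAW['red']=.35
hover('red'); z=pick('red',B['red']); place('red',z)
cv2.imwrite('pics/s4.png',capture('scene')[:,:,::-1]); img=capture('top'); c=camera_params('top')
cv2.imwrite('pics/t4.png',cv2.resize(img[:,:,::-1],(800,600)))
E
```

```text
width 0.030591326375652803 cap 0.032 force 59.764397372873646
lifted width 0.030571129801270427 Fz -2.9981743513812513
touch at dz 0.0040000000000000036 df 5.95937527614576
red done t 47.9083
```

View pics/s4.png

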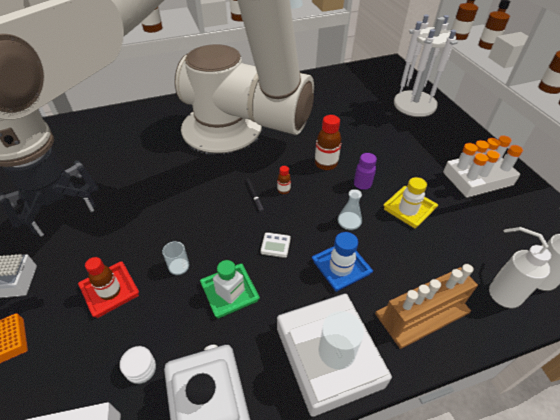

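View pics/t4.png

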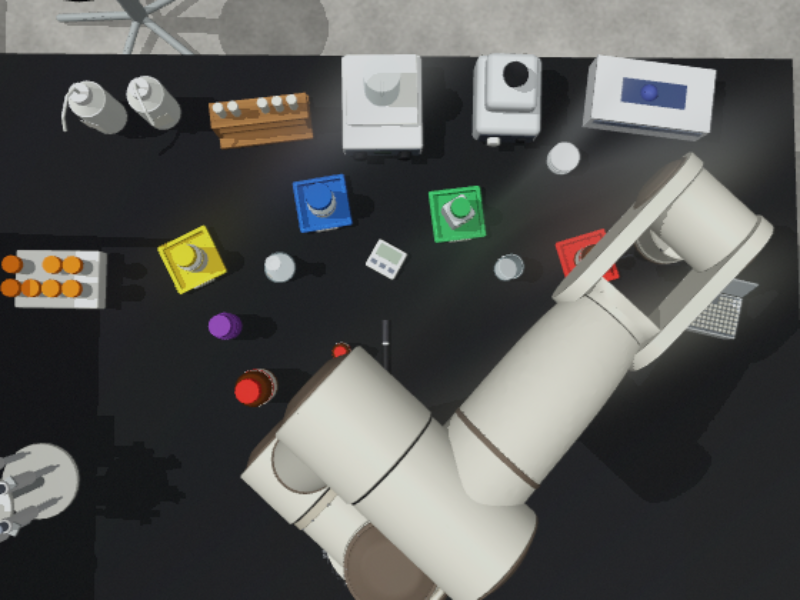

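Both views show all four bottles upright and central in their own trays. The flask (280,267) and the beaker (508,267) haven't moved, and the gripper is clear.

```bash
python3 -c "
from cell import env
print(env.hand_in())"
```

```text
the job is handed in; nothing more can be done
None
```

All four bottles stand upright and released in the trays matching their caps, the flask and beaker have not moved, and the job was handed in at about 48 s; the hand-in call returned no verdict.

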